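# Snap the clip down on the loaded bar clamp

## Robot

A 6-joint arm with a two-finger parallel gripper is mounted at the origin on a cart in front of the work surface, level with it; the furniture and walls round the work are solid. World frame = base frame: x ahead of the robot, y to its left, z up, the work surface at z = 0. Lengths are in m, angles in degrees, forces in N, time in s.
With the tool pointing down it reaches from about 0.4 to 0.925 m from the base axis. Payload 3.4 kg.
Tool frame: the origin (TCP) lies midway between the tips of the shut fingers; the grasp point (between the pads) lies 19 mm behind it (r.grasp_offset is the z of the grasp point in the tool frame, in m); z points along the fingers, y is the line along which they close (so a half turn about z gives the same grasp; the last joint's range is limited). The gripper opens to 85 mm and grips with 20 to 120 N. Pads are 22 mm wide; open, the fingers measure 114 mm over their backs; the gripper's body (76 mm by 85 mm) begins 54 mm behind the grasp point. The pads swing forward as they close: fully open they stand 13 mm farther back than shut.
Start: joints at [-75.258, 17.578, 86.31, -0, 76.112, -4.211], TCP at [0.187, -0.544, 0.231] pointing down, gripper open.
Joint ranges: [-179.03, 179.03], [-60, 130.46], [8.19, 133.38], [-81.62, 261.62], [5.75, 156.47], [-153.77, 153.77]. Speed limits (degrees/s): [147.25, 147.25, 180, 180, 180, 180].

## Interface

Orientations are given as [roll, pitch, yaw] about the fixed x, y, z axes, in that order (R = Rz(yaw) Ry(pitch) Rx(roll)).
In Python, from station import r gives the robot as it stands. The module is installed in compiled form; this text tells all that it offers.
- The arm moves only by the tool carry_out, never from a script. Its arguments are lists of equal length, an entry for each row: "xyz": the shift along the tool's x, y, z in mm, a list of three; "twist": the turn about the tool's z in rad. A call has exactly 10 rows; each row shifts and turns the commanded pose from where the row before left it, along the tool's axes as they then stand; what a row does not reach is not made up. A row lasts 1/10 s, in which the tool goes at most 50 mm and 8.59 degrees, less where a joint would pass 70% of its speed; a pose out of reach is approached as far as the arm can. A call with a gripper value outside its range is refused whole. "hand" is the finger opening in mm, from 0 to 85.4, set as the call begins (left out, the last holds). The fingers move at their own pace and stop on an object; "squeeze" is the grip in N (left out, the last holds). Time passes only in rows, so rows that do not move let the fingers close, or fill a call up. It gives the time, the measured TCP pose, the force, the opening and the grip force at its end, in the units of the state.
- r.get_obs(): the state, without advancing time (a new reading comes with each control period).
- r.grab_frame(name): name is "scene" or "side" or "wrist"; returns a dict with "image" (420x560x3 uint8, red, green, blue), "fx", "fy", "cx", "cy" (pixels), "rvec" (rotation vector, rad) and "tvec" (3), from world to camera coordinates, as OpenCV has them. Camera axes: x right, y down, z forward; pixel columns grow to the right and rows downward; lengths in m; the calibration is good to about 2 mm. The wrist camera is an equidistant fisheye: a pixel r from the principal point sees the ray r / f radians off the axis. A picture is of the moment at which its call begins. There is no depth.
- r.sign_off(): hands the job in; it is judged then, once.
The state is a dict: "t": time; "joint_positions": joint angles; "dq": joint speeds; "effort": joint torques, N m; "tcp_pos": TCP position; "ee_rot": TCP orientation; "ft_force": force on the tool from outside, world axes, zero at the start; "torque": the same for the moment, N m; "grip_width": finger opening in m; "grip_force": force on a finger pad.
Only numpy, scipy, OpenCV 4.12 (cv2) and the standard library are available. Lean on these libraries where they do the work, as an engineer would, in place of code of your own. Each camera call takes 0.05 s, during which the arm holds its last target. There are 200 camera calls.

## Task

A flat bar has been laid in one of the two small snap clamps on the bench. Press the tab of that clamp's clip down from above until the clip snaps over and stays fully down across the bar, then let go. Leave the clip of the empty clamp up, and leave the bar lying in its groove.

Things in the scene. Friction and masses are not known exactly. Their poses are not given: they have to be found in the camera images.
- clip_loaded (a joint): the clip of the clamp that holds the bar, rad: 0 = up (as found), 0.40 = snapped fully down. An over-centre spring: a press on the tab meets about 6 N at once, which falls to nothing at half travel (0.20); past that the clip snaps down by itself and stays. Let go earlier, it springs back up.
- tab_loaded (a point): middle of the top face of that clip's press tab, a plain steel square 30 x 30 mm on the lever's free end, towards the robot. The lever hinges 81 mm farther on, near the far end of a dark steel plate 136 x 58 mm fixed to the bench. Tab top: about 60 mm above the bench while up (sloping 23 degrees), 30 mm when snapped down. x runs along the lever to the hinge, z out of the tab's top
- clip_empty (a joint): the clip of the other, identical clamp, which holds no bar; rad: 0 = up (as found, to be left so), 0.40 = down. It stands 0.17 m or more from the loaded clamp, to its left or its right.
- bar_center (a point): the centre of the brown flat steel bar (12 x 68 x 6 mm) that lies loose across the loaded clamp, in a groove between two low rails, under the middle of the lever; its centre is 11 mm above the bench. Its y axis runs along its length. (Other such bars lie on the bare bench: not part of the job.)
Things that resemble listed ones, but are neither listed nor needed, are in the scene too. What is shaped like the part that bears clip_loaded but blue is not meant. What is shaped like the part that bears clip_empty but turquoise is not meant.

How it is judged:
By the outcome, as a careful person would: the job done as asked, in the order asked, and still so for the second after the job is handed in, with the robot touching nothing.
It also fails if it takes over 32 s, if anything falls off the work surface, if the arm or the gripper's body presses on something with over 40 N, if the wrist force passes 120 N, or if a joint passes its speed limit or range.

## Working session

There is one attempt and no reset: what is moved stays moved. The work goes in short steps, Python scripts to look and compute and a tool call to move; the robot and the scene stay as the last step left them, time stands still between calls to the robot, and variables do not carry over. Pictures are saved under pics/ and viewed, at most 10 in all, crops included, and the job is handed in when it is done.

Besides the shell and the picture viewer there is one more tool, called after "Request:" as name(argument=value, ...), one argument or row to a line, values as JSON. carry_out: Moves the arm, as the interface text tells. Its arguments: {"type":"object","properties":{"xyz":{"type":"array"},"twist":{"type":"array"},"hand":{"type":"number"},"squeeze":{"type":"number"}},"required":["xyz","twist"]}

```bash
mkdir -p pics; cat > h.py <<'E'
import numpy as np, cv2
from station import r
def save(n,f): cv2.imwrite(f'pics/{f}.png',cv2.cvtColor(n['image'],cv2.COLOR_RGB2BGR))
def ray(f,u,v,fish=False):
    R=cv2.Rodrigues(np.array(f['rvec'],float))[0];t=np.array(f['tvec'],float).ravel()
    x=(u-f['cx'])/f['fx'];y=(v-f['cy'])/f['fy']
    if fish:
        th=np.hypot(x,y);s=np.sin(th)/th if th>1e-9 else 1;d=np.array([x*s,y*s,np.cos(th)])
    else: d=np.array([x,y,1.])
    return -R.T@t,R.T@d
def at(f,u,v,z,fish=False):
    c,d=ray(f,u,v,fish);return c+d*(z-c[2])/d[2]
E
python3 - <<'E'
from h import *
import pickle
a={n:r.grab_frame(n) for n in('scene','side')}
pickle.dump(a,open('f0.pkl','wb'))
for n in a: save(a[n],n+'0'); print(n,ray(a[n],280,210))
print(r.get_obs())
E
```

```text
scene (array([-0.11424421,  0.80031349,  0.59679107]), array([ 0.50724638, -0.74302171, -0.43689185]))
side (array([0.03272403, 0.694795  , 0.85971028]), array([ 0.37679847, -0.68460938, -0.62404566]))
{'t': 0.1, 'joint_positions': array([-7.52572483e+01,  1.76194005e+01,  8.63769774e+01,  1.66506539e-03,
        7.61105999e+01, -4.21175471e+00]), 'dq': array([-0.04665536, -0.02514513, -0.07949899,  0.05552634,  0.17876634,
        0.00989711]), 'effort': array([ 9.60464808e-05, -4.58529603e+01, -2.52607906e+01, -1.43673187e-04,
        5.55821462e-03, -2.90369132e-05]), 'tcp_pos': array([ 0.18659135, -0.54321817,  0.23045512]), 'ee_rot': array([-1.79893430e+02, -9.46801543e-03,  1.89540964e+01]), 'ft_force': array([-0.41216387,  0.10286618, -0.12743447]), 'torque': array([-0.00400551, -0.00023707,  0.00453567]), 'grip_force': 0.0, 'grip_width': 0.08538255557620676}
```

View pics/scene0.png

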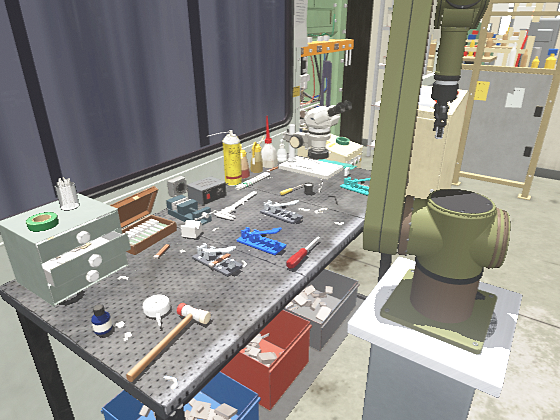

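View pics/side0.png

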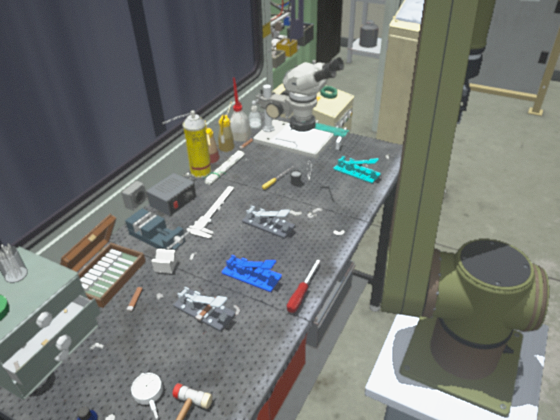

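The side view shows four clamps: steel at (207,307), blue at (252,272), steel at (270,220) and turquoise at (357,168). Blue and turquoise are excluded. The steel one at (207,307) seems to hold a brown bar, so I'll enlarge both steel clamps to confirm.

```bash
python3 - <<'E'
from h import *
import pickle
a=pickle.load(open('f0.pkl','rb'))
i=a['side']['image']
c=[cv2.resize(i[y:y+65,x:x+80],None,fx=5,fy=5,interpolation=cv2.INTER_CUBIC) for x,y in((167,275),(235,190))]
j=a['scene']['image']
d=[cv2.resize(j[y:y+55,x:x+80],None,fx=5,fy=5,interpolation=cv2.INTER_CUBIC) for x,y in((180,230),(245,185))]
cv2.imwrite('pics/crop.png',np.vstack([np.hstack(c),np.hstack(d)])[:600,:,::-1])
for p in((207,307),(270,220)): print(at(a['side'],*p,.03))
E
```

```text
[0.51802236 0.15595824 0.03      ]
[ 0.53762039 -0.16617309  0.03      ]
```

View pics/crop.png

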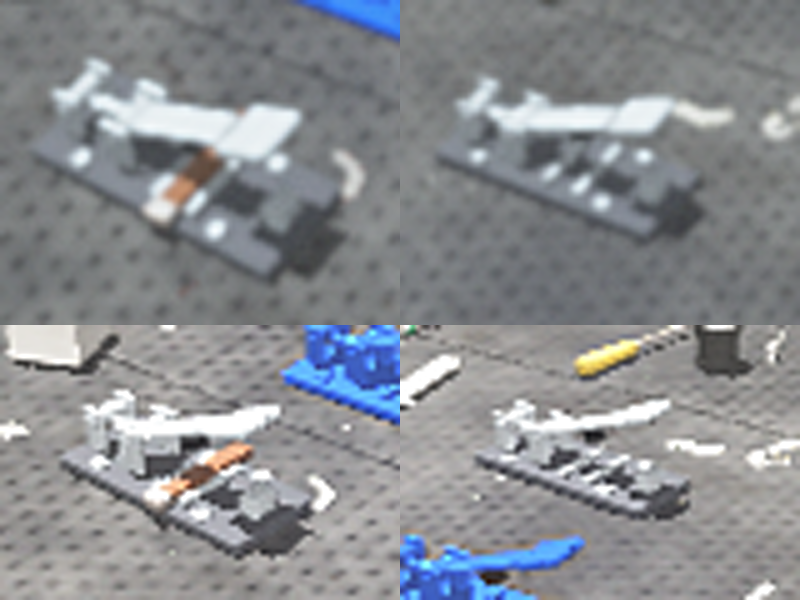

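Candidates: steel at side (207,307) has a brown bar across it under the lever. Steel at (270,220) has empty rails. Blue at (252,272) and turquoise at (357,168) are the decoys. The left steel clamp is the loaded one, with its tab at side px (219,301).

```bash
python3 - <<'E'
from h import *
import pickle
a=pickle.load(open('f0.pkl','rb'));s=a['side'];c=a['scene']
tab=at(s,167+260/5,275+130/5,.06);print('tab',tab, 'scene tab',at(c,180+255/5,230+(415-325)/5,.06))
P=[at(s,167+u/5,275+v/5,.006) for u,v in((275,278),(343,190),(35,150))]
print('plate corners',P,'width',np.linalg.norm(P[0]-P[1]),'len',np.linalg.norm(P[0]-P[2]))
d=P[2]-P[0];print('yaw',np.degrees(np.arctan2(d[1],d[0])))
p0,p1=at(s,167+155/5,275+215/5,.014),at(s,167+215/5,275+150/5,.014);print('bar',p0,p1)
o=r.get_obs();print(o['t'],np.array(tab)-o['tcp_pos'])
E
```

```text
tab [0.48693134 0.15013672 0.06      ] scene tab [0.4879649  0.13968163 0.06      ]
plate corners [array([0.46605854, 0.17990978, 0.006     ]), array([0.4653918 , 0.12579806, 0.006     ]), array([0.60234607, 0.16944648, 0.006     ])] width 0.05411583234708026 len 0.13668859354767515
yaw -4.390200135438865
bar [0.52736203 0.18014483 0.014     ] [0.52464897 0.13773192 0.014     ]
0.1 [ 0.30033999  0.69335489 -0.17045512]
```

Tab is at about (0.487, 0.150, 0.06) and the lever yaw about -4°. The plate measures 137 x 54 mm, which matches the given 136 x 58. I'll move above it, bowing outward to stay in reach.

Request:
carry_out(
  xyz=[
    [33,-25,0],
    [33,-25,0],
    [33,-25,0],
    [33,-25,0],
    [33,-25,0],
    [33,-25,0],
    [33,-25,0],
    [33,-25,0],
    [33,-25,0],
    [33,-25,0],
  ],
  twist=[0,0,0,0,0,0,0,0,0,0],
  hand=0,
)

```text
t: 1.1
tcp_pos: [0.418, -0.1985, 0.2311]
ee_rot: [-180.0, 0.0, 18.9]
ft_force: [1.0, -0.8, 0.0]
grip_width: 0.0003
grip_force: 0.0
```

Request:
carry_out(
  xyz=[
    [20.7,-39,8],
    [20.7,-39,8],
    [20.7,-39,8],
    [20.7,-39,8],
    [20.7,-39,8],
    [20.7,-39,8],
    [20.7,-39,8],
    [20.7,-39,8],
    [0,0,0],
    [0,0,0],
  ],
  twist=[0,0,0,0,0,0,0,0,0.13,0.13],
)

```text
t: 2.1
tcp_pos: [0.4724, 0.1504, 0.1664]
ee_rot: [180.0, 0.1, 4.0]
ft_force: [-0.0, -0.5, 0.1]
grip_width: -0.0006
grip_force: 0.0
```

Request:
carry_out(
  xyz=[
    [0,0,0],
    [0,0,0],
    [0,0,0],
    [0,0,0],
    [0,0,0],
    [0,0,0],
    [0,0,0],
    [0,0,0],
    [0,0,0],
    [0,0,0],
  ],
  twist=[0.13,0,0,0,0,0,0,0,0,0],
)

```text
t: 3.1
tcp_pos: [0.4729, 0.1487, 0.1673]
ee_rot: [180.0, -0.0, -3.4]
ft_force: [-0.3, -0.7, -0.6]
grip_width: 0.0001
grip_force: 0.0
```

```bash
python3 - <<'E'
from h import *
import pickle
a={n:r.grab_frame(n) for n in('wrist','side')}
pickle.dump(a,open('f1.pkl','wb'))
w=a['wrist'];save(w,'wrist1')
print(ray(w,w['cx'],w['cy']),w['fx'])
o=r.get_obs();print({k:o[k] for k in('t','tcp_pos','ee_rot','ft_force','grip_width')})
R=cv2.Rodrigues(np.array(w['rvec'],float))[0]
for X in((.487,.15,.06),tuple(o['tcp_pos'])):
    q=R@np.array(X)+np.ravel(w['tvec']);th=np.arctan2(np.hypot(*q[:2]),q[2]);m=q[:2]/np.hypot(*q[:2])*th*w['fx'];print(m+[w['cx'],w['cy']])
E
```

```text
(array([0.53769297, 0.14466202, 0.31006621]), array([-0.26044871,  0.0148967 , -0.96537276])) 325.19226210127806
{'t': 3.2, 'tcp_pos': array([0.47291364, 0.1486584 , 0.1673119 ]), 'ee_rot': array([ 1.79999814e+02,  1.65613183e-03, -3.38839753e+00]), 'ft_force': array([-0.03683459,  0.91432834,  0.59244598]), 'grip_width': -0.000203485086927885}
[274.89893271 186.34689346]
[277.5323459  259.78459904]
```

View pics/wrist1.png

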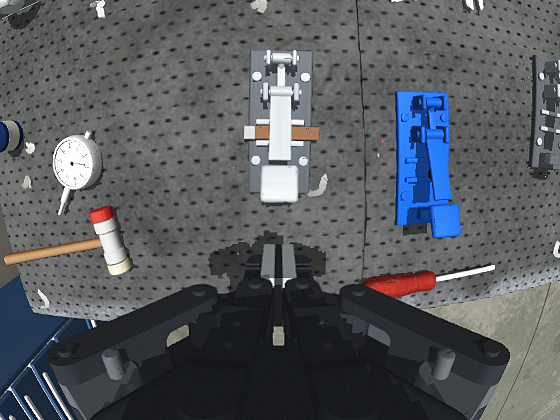

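The wrist view has the loaded clamp in front, lever aligned with the tool. The tab spans (261–299, 165–203) with centre (280,184), which puts it near (0.488, 0.146) and within about 4 mm of the first estimate. I'll shift and descend to just above it.

Request:
carry_out(
  xyz=[
    [14,1.5,30],
    [0,0,30],
    [0,0,25],
    [0,0,4],
    [0,0,4],
    [0,0,4],
    [0,0,4],
    [0,0,4],
    [0,0,4],
    [0,0,4],
  ],
  twist=[0,0,0,0,0,0,0,0,0,0],
)

```text
t: 4.2
tcp_pos: [0.4868, 0.1465, 0.0551]
ee_rot: [-180.0, -0.0, -3.4]
ft_force: [-2.8, 0.3, 3.7]
grip_width: 0.0003
grip_force: 1.7
```

Request:
carry_out(
  xyz=[
    [0,0,4],
    [0,0,4],
    [0,0,4],
    [0,0,4],
    [0,0,2],
    [0,0,0],
    [0,0,0],
    [0,0,0],
    [0,0,0],
    [0,0,0],
  ],
  twist=[0,0,0,0,0,0,0,0,0,0],
)

```text
t: 5.2
tcp_pos: [0.4869, 0.1463, 0.0365]
ee_rot: [-180.0, -0.0, -3.4]
ft_force: [-0.0, 0.6, 0.0]
grip_width: 0.0002
grip_force: 0.0
```

```bash
python3 - <<'E'
from h import *
w=r.grab_frame('wrist')
cv2.imwrite('pics/w2.png',cv2.resize(w['image'][20:300,130:450],None,fx=2,fy=2)[:,:,::-1])
E
```

```text
(no output)
```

View pics/w2.png

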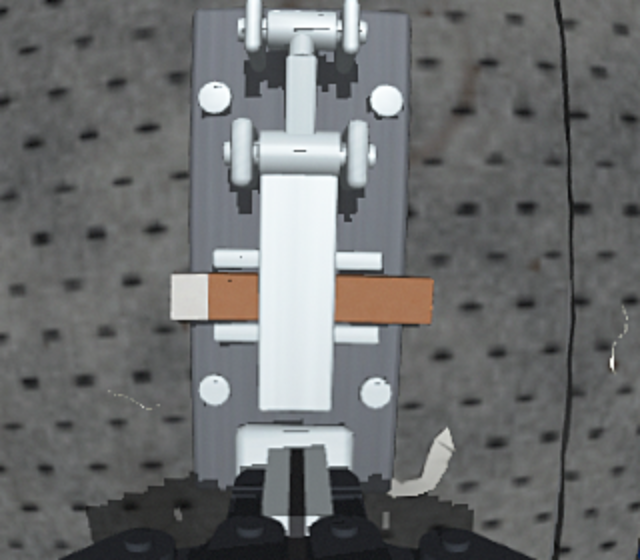

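The clip lies flat across the bar with no contact force left, and the bar sits between its rails. I'll retreat and verify.

Request:
carry_out(
  xyz=[
    [0,0,-10],
    [0,0,-30],
    [0,0,-40],
    [0,0,-40],
    [-20,0,-20],
    [-20,0,0],
    [0,0,0],
    [0,0,0],
    [0,0,0],
    [0,0,0],
  ],
  twist=[0,0,0,0,0,0,0,0,0,0],
)

```text
t: 6.25
tcp_pos: [0.4477, 0.1486, 0.1759]
ee_rot: [180.0, 0.0, -3.4]
ft_force: [-0.3, -0.5, -0.6]
grip_width: 0.0001
grip_force: 0.0
```

```bash
python3 - <<'E'
from h import *
f=lambda i,x,y,h:cv2.resize(i[y:y+h,x:x+80],None,fx=5,fy=5,interpolation=cv2.INTER_CUBIC)
i=r.grab_frame('side')['image'];j=r.grab_frame('scene')['image']
cv2.imwrite('pics/fin.png',np.vstack([np.hstack([f(i,167,275,65),f(i,235,190,65)]),np.hstack([f(j,180,230,55),f(j,245,185,55)])])[:600,:,::-1])
E
```

```text
(no output)
```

View pics/fin.png

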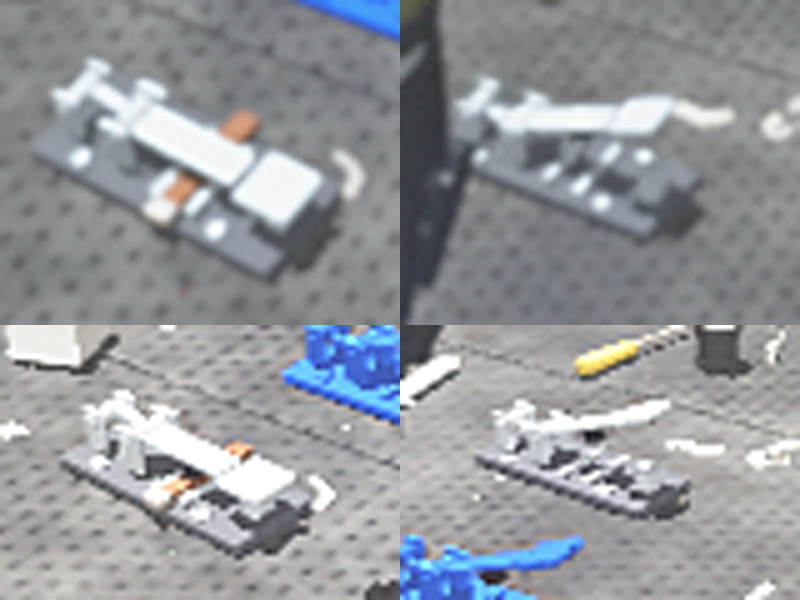

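The loaded clip is down parallel to its plate, with its tab at crop (275,185), and the bar is still in its groove. The empty clip is still up, and the arm is clear.

```bash
python3 -c "
from station import r
print(r.sign_off())"
```

```text
the job is handed in; nothing more can be done
None
```

The job is handed in: the final pictures show the loaded clamp's clip snapped down across the bar, the bar still in its groove, the empty clamp's clip still up, and the arm clear at about 6 s.

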